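# Hang the slide plate on the sloping twin-pin stand and swing the keeper bar shut

### The arm

A 6-joint arm with a two-finger parallel gripper is mounted at the origin on a cart in front of the work surface, level with it; the furniture and walls round the work are solid. World frame = base frame: x ahead of the robot, y to its left, z up, the work surface at z = 0. Lengths are in mm, angles in degrees, forces in N, time in s.
With the tool pointing down it reaches from about 350 to 975 mm from the base axis. Payload 7.1 kg.
Tool frame: the origin (TCP) lies at the very end of the fingers, on their centre line; the grasp point (between the pads) lies 19 mm behind it; z points along the fingers, y is the line along which they close (so a half turn about z gives the same grasp; the last joint's range is limited). The gripper opens to 88 mm and grips with 3 to 60 N. Pads are 20 mm wide; open, the fingers measure 115 mm over their backs; the gripper's body (75 mm by 178 mm) begins 61 mm behind the grasp point.
Start: joints at [68.125, 24.242, 93.386, -0, 62.372, -1.089], TCP at [221.776, 584.312, 222.675] pointing down, gripper open.
Joint ranges: [-172.04, 172.04], [-51.8, 120.97], [4.93, 147.93], [-75.15, 255.16], [6.16, 154.13], [-145.62, 145.62]. Speed limits (degrees/s): [136.94, 136.94, 172.46, 180, 180, 180].

### API

Orientations are given as a 3x3 rotation matrix whose columns are the frame's x, y, z axes.
In Python, from bench import bot gives the robot as it stands. Calls block until the motion is done:
- bot.move_to(position, orientation): joint-space move of the TCP to a pose.
- bot.movel(position, frame=None, feed=150, contact_N=None): straight line of the TCP; frame=None keeps the orientation; feed is the mean speed in mm/s. With contact_N (N) it stops when the force on the tool has changed by that much, and returns True; else False.
- bot.move_j(angles): joint-space move.
- bot.grip(opening): finger opening in mm; the grip force is fixed at half the most; returns when the fingers have stopped.
- bot.hold(seconds).
- bot.solve_ik(position, orientation): joint angles nearest the present ones, or None.
- bot.state(): the state.
- bot.grab_frame(name): name is "scene" or "side" or "wrist"; returns the picture (480x640x3 uint8, blue, green, red); there is no depth.
- bot.camera_params(name): a dict with "camera_matrix" (3x3 intrinsics, pixels), "D" ([k1, k2, p1, p2, k3] as OpenCV has them; the pictures are not rectified), "R" (3x3) and "t" (3): a world point X has camera coordinates R X + t. Camera axes: x right, y down, z forward; pixel columns grow to the right and rows downward; lengths in mm; the calibration is good to about 2 mm. A picture is of the moment at which its call begins: read the wrist's pose just before it. camera_params takes no time and is no camera call; for the wrist camera it gives the pose at the moment of the call.
A pose or a line that the arm cannot do raises bot.MotionError and nothing moves.
- bot.finish_job(): hands the job in; it is judged then, once.
Trained networks look in the newest picture that a camera, given by its name, has taken for a name from the list of things; names that differ only in an ending like _2 or _b are one class to them, and where a whole thing is asked for, a point or a joint stands for the part that bears it (a point fixed in the world has none). Each returns a list of dicts, best first, with "score" (0 to 1); they miss things now and then, are a little off and sometimes report something else, mostly with a low value. They report only what shows in the picture. A call takes as long as a camera call.
- bot.look_for(camera, thing): "rect" ([left, top, right, bottom] in pixels, round what is visible of it).
- bot.tip_of(camera, thing): "xy" ([column, row] in pixels: a listed point, or the origin of a listed thing).
The state is a dict: "t": time; "joints": joint angles; "qd": joint speeds; "effort": joint torques, N m; "ee_pos": TCP position; "orientation": TCP orientation; "ft_force": force on the tool from outside, world axes, zero at the start; "moment": the same for the moment, N m; "grip_width": finger opening in mm; "grip_force": force on a finger pad.
Only numpy, scipy, OpenCV 4.12 (cv2) and the standard library are available. Lean on these libraries where they do the work, as an engineer would, in place of code of your own. Each camera call takes 0.05 s, during which the arm holds its last target. There are 200 camera calls.

### The job

Hang the flat slide plate with the grey grip rib on the sloping stand, both of its holes over the two pins, until it lies flush on the stand's face, with its grip rib up and the edge nearer the holes uppermost. Then swing the keeper bar down over the plate's upper edge until it meets its stop, and let go. Leave the brass weight, the slide box and the glass dish where they stand.

Things in the scene. Friction and masses are not known exactly. Their poses are not given: they have to be found in the camera images.
- plate: Loose aluminium slide plate, 80 (its x) x 116 (its y) x 6 mm thick, about 0.25 kg, flat on the worktop. Origin: centre of its underside, z up. Two round through holes, 12 mm diameter, at x = +14, y = -40 and +40 mm. On the stand its x points up the slope; home, its origin is at face x = -8 mm, z = 0, and its y is the pins' sideways shift c (see slot).
- rib (a point): Point on the plate at plate x = -10, y = 0, 20 mm above its underside, at the middle of its grey plastic grip rib: 46 mm long along plate x, 14 mm thick in y, top 39.5 mm above the underside. Take the plate here, fingers closing along plate y. Axes as the plate.
- stand: Fixed sloping stand of grey painted and aluminium parts, base 120 x 172 mm, about 90 mm high. Origin: centre of the base's underside, x away from its low front edge, y to its left seen along x, z up. It stands at varying places and yaws, left of the robot, its face turned to the right.
- face: The stand's sloping aluminium face, 120 (x) x 176 (y) mm. Origin: on its surface, 58 mm straight above the stand's origin. x points up the slope (28 degrees above level), y level along the face (toward the robot), z straight out of the face (28 degrees from vertical).
- slot (a point): Point at face x = 6, y = 0, z = 0, axes as the face. Here a flush steel strip bears two fixed pins parallel to face z: 10 mm thick to z = 14 mm, then tapering to 5 mm at their tips, z = 20 mm. They stand at face x = 6, y = c - 40 and c + 40 mm; c lies between -7 and +7 mm, differs every time and is not reported: see it or find it by touch.
- bar (a joint): Keeper bar, flat steel, 174 x 18 x 6 mm, turning 10 to 16 mm above the face about a pivot at face x = 46, y = -78 mm. 0 rad: along face +y, against a post at its free end, its broad tab over the seated plate's upper edge. Positive: free end swung up-slope, clear of the plate. Starts at 0.35 to 0.62; stays where left, 1 to 2 N at the knob moves it. A plate not fully down blocks it.
- bar_knob (a point): Centre of the bar's upright black knob, 110 mm along the bar from its pivot, 32 mm above the face: a post parallel to face z, 14 mm diameter (17 mm at its head), from 16 to 46 mm above the face. Push it or hold it here. Only the position is meaningful.
- weight: Brass weight, 29 mm diameter, 42 mm high, loose, standing between plate and stand. Origin: centre of underside. Leave alone.
- slide_box: Closed grey slide box, 63 x 86 x 34 mm, loose, beyond the plate. Origin: centre of underside. Leave alone.
- dish: Shallow glass dish, 60 mm diameter, 15 mm high, loose, behind the stand. Origin: centre of underside. Leave alone.

How it is judged (in metres and radians):
On the way, in this order (a step that is already met when the one before it is completed fails the run):
1. the plate hangs on both pins, flush on the face, with the bar still open (z of plate in the frame of face between -0.002 and 0.0025 m and x of plate in the frame of face between -0.012 and -0.004 m and y of plate in the frame of face between -0.0105 and 0.0105 m and angle between the z axis of plate and the z axis of face, either way round below 0.05 rad and angle between the x axis of plate and the x axis of face, either way round below 0.07 rad and value of joint bar above 0.2 rad), for 0.2 s.
2. the bar has been swung to its stop over the seated plate (z of plate in the frame of face between -0.002 and 0.0025 m and x of plate in the frame of face between -0.012 and -0.004 m and y of plate in the frame of face between -0.0105 and 0.0105 m and angle between the z axis of plate and the z axis of face, either way round below 0.05 rad and angle between the x axis of plate and the x axis of face, either way round below 0.07 rad and value of joint bar below 0.05 rad), for 0.2 s.
At the end, for the whole second after the job is handed in: The plate is at rest over both pins: underside within 2.5 mm of the face, origin at face x = -8 +/- 4 mm, y within 10.5 mm of 0, parallel to the face within 0.05 rad and square to it within 0.07 rad; the bar is within 0.05 rad of its stop (all of step 2 and linear speed of plate below 0.01 m/s); the robot touches nothing.
It fails at once if the weight, the slide box or the dish has been moved more than 25 mm (distance of any of weight, slide_box, dish from where it was at the start of the episode above 0.025 m).
It also fails if it takes over 72 s, if anything falls off the work surface, if the arm or the gripper's body presses on something with over 40 N, if the wrist force passes 120 N, or if a joint passes its speed limit or range.

## Working session

There is one attempt and no reset: what is moved stays moved. The work goes in short steps, each a Python script; the robot and the scene stay as the last script left them, time stands still between calls to the robot, and variables do not carry over. Pictures are saved under pics/ and viewed, at most 12 in all, crops included, and the job is handed in when it is done.

```bash
mkdir -p pics; ls
cat > h.py <<'E'
import numpy as np, cv2
from bench import bot
def tips(cam, names):
    out={}
    for n in names:
        try: r=bot.tip_of(cam,n)
        except Exception as e: r=[]; print(n,e)
        out[n]=[(np.round(d['xy'],1).tolist(),round(d['score'],2)) for d in r[:3]]
    return out
def ray(cam,xy,P=None):
    P=P or bot.camera_params(cam)
    K=np.array(P['camera_matrix'],float);D=np.array(P['D'],float);R=np.array(P['R'],float);t=np.array(P['t'],float).ravel()
    u=cv2.undistortPoints(np.array(xy,float).reshape(1,1,2),K,D).ravel()
    d=R.T@np.array([u[0],u[1],1.]); return -R.T@t, d/np.linalg.norm(d)
def onz(cam,xy,z,P=None):
    o,d=ray(cam,xy,P); return o+d*(z-o[2])/d[2]
def proj(cam,X,P=None):
    P=P or bot.camera_params(cam)
    K=np.array(P['camera_matrix'],float);D=np.array(P['D'],float);R=np.array(P['R'],float);t=np.array(P['t'],float).ravel()
    return cv2.projectPoints(np.array(X,float).reshape(-1,3),cv2.Rodrigues(R)[0],t,K,D)[0].reshape(-1,2)
def tri(obs):
    A=np.zeros((3,3));b=np.zeros(3)
    for o,d in obs:
        M=np.eye(3)-np.outer(d,d);A+=M;b+=M@o
    X=np.linalg.solve(A,b); return X,[float(np.linalg.norm((np.eye(3)-np.outer(d,d))@(X-o))) for o,d in obs]
E
python3 - <<'E'
from h import *
for c in ("scene","side","wrist"):
    im=bot.grab_frame(c); cv2.imwrite(f"pics/{c}0.png",im)
    P=bot.camera_params(c); print(c,np.round(P['camera_matrix'],0).tolist(),(-np.array(P['R']).T@np.array(P['t']).ravel()).round())
    for k,v in tips(c,["plate","rib","stand","face","slot","bar_knob","weight","slide_box","dish"]).items(): print(k,v)
print(bot.state())
E
```

```text
pics
scene [[518.0, 0.0, 320.0], [0.0, 518.0, 244.0], [0.0, 0.0, 1.0]] [  11. -961.  773.]
plate []
rib [([392.3, 367.6], 0.8)]
stand [([285.5, 251.0], 0.88), ([287.5, 231.7], 0.62)]
face [([284.2, 231.0], 0.86), ([394.5, 367.0], 0.61)]
slot [([285.4, 233.4], 0.67), ([274.1, 207.3], 0.58)]
bar_knob [([269.7, 204.0], 0.77)]
weight [([304.5, 301.7], 0.62)]
slide_box [([445.3, 351.5], 0.88)]
dish [([272.6, 206.3], 0.44), ([284.0, 253.2], 0.18)]
side [[597.0, 0.0, 324.0], [0.0, 597.0, 230.0], [0.0, 0.0, 1.0]] [ -25. 1200.  761.]
plate [([395.9, 213.0], 0.43)]
rib [([306.4, 287.3], 0.65), ([347.6, 201.2], 0.53), ([395.3, 206.4], 0.48)]
stand [([308.4, 312.6], 0.74)]
face [([306.7, 289.4], 0.58)]
slot [([307.1, 287.7], 0.81)]
bar_knob [([301.5, 273.5], 0.69)]
weight [([309.4, 288.3], 0.53), ([397.0, 204.8], 0.36)]
slide_box [([344.1, 205.2], 0.41)]
dish [([199.9, 375.5], 0.76)]
wrist [[421.0, 0.0, 319.0], [0.0, 421.0, 237.0], [0.0, 0.0, 1.0]] [153. 610. 386.]
plate []
rib []
stand []
face []
slot []
bar_knob []
weight []
slide_box []
dish []
{'t': 1.5, 'joints': array([ 6.81231157e+01,  2.42424796e+01,  9.33861371e+01,  4.52609493e-04,
        6.23709463e+01, -1.08925479e+00]), 'qd': array([-0.04024016,  0.02533537, -0.13289534,  0.04104057, -0.02118307,
       -0.08876038]), 'effort': array([-8.81304513e-04, -5.44575691e+01, -2.74039954e+01,  6.43921830e-02,
        1.69051933e-02, -3.60633908e-05]), 'ee_pos': array([221.79320288, 584.3141661 , 222.66987786]), 'orientation': array([[-9.34901024e-01,  3.54908544e-01, -3.65218491e-06],
       [ 3.54908544e-01,  9.34901024e-01,  9.68712425e-06],
       [ 6.85247458e-06,  7.76031075e-06, -1.00000000e+00]]), 'ft_force': array([0.24305343, 0.65659801, 0.8900974 ]), 'moment': array([-0.02243049, -0.01963737, -0.00572709]), 'grip_force': 0.0, 'grip_width': 87.86988720863894}
```

Run:
```python
from h import *
a=cv2.imread('pics/scene0.png')[170:420,200:520]; cv2.imwrite('pics/sc1.png',cv2.resize(a,None,fx=2.4,fy=2.4,interpolation=cv2.INTER_CUBIC))
a=cv2.imread('pics/side0.png')[160:410,170:490]; cv2.imwrite('pics/sd1.png',cv2.resize(a,None,fx=2.4,fy=2.4,interpolation=cv2.INTER_CUBIC))
S=lambda x,z:onz("scene",x,z).round(); D=lambda x,z:onz("side",x,z).round()
print("rib",S([392.3,367.6],20),D([395,206.4],20))
print("box",S([445.3,351.5],0),D([344,205],0)); print("weight",S([304.5,301.7],0))
for n,a,b in (("face",[284.2,231],[306.7,289.4]),("stand",[285.5,251],[308.4,312.6]),("slot",[285.4,233.4],[307.1,287.7]),("knob",[269.7,204],[301.5,273.5]),("rib",[392.3,367.6],[395.3,206.4])):
    print(n,tri([ray("scene",a),ray("side",b)]))
```

```text
rib [ 501. -309.   20.] [ 506. -302.   20.]
box [ 648. -298.    0.] [ 657. -273.    0.]
weight [441.  -1.   0.]
face (array([491.67535541, 260.20516226,  58.84418568]), [2.675468804435462, 2.675468804435541])
stand (array([491.04548457, 253.78616232,  -4.96702391]), [3.4718554023028574, 3.4718554023028783])
slot (array([493.58055267, 251.9794424 ,  56.21335226]), [0.6555433282144371, 0.655543328214415])
knob (array([472.48578769, 311.60345256, 128.99524178]), [1.362977401823895, 1.3629774018237937])
rib (array([ 505.0858118 , -306.0094035 ,   17.22599557]), [1.8630281875467334, 1.8630281875465053])
```

View pics/sc1.png

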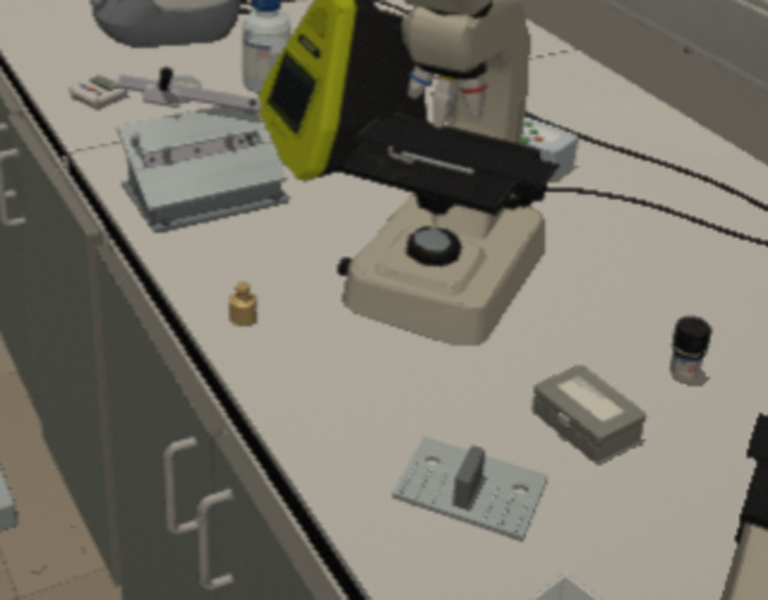

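View pics/sd1.png

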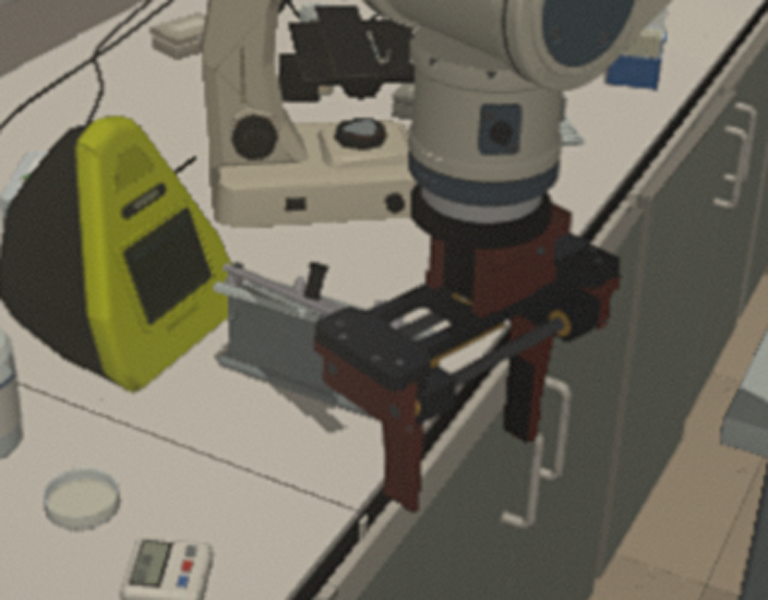

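Run:
```python
from h import *
S=lambda x,y,z:onz("scene",[200+x/2.4,170+y/2.4],z).round(); D=lambda x,y,z:onz("side",[170+x/2.4,160+y/2.4],z).round()
rs=lambda x,y:ray("scene",[200+x/2.4,170+y/2.4]); rd=lambda x,y:ray("side",[170+x/2.4,160+y/2.4])
print("stage corner L",tri([rs(345,165),rd(415,80)]))
print("scope base",S(345,300,0),S(470,340,0),S(400,215,0),D(215,222,0),D(400,210,0))
for z in (0,100,200): print("yellow",z,S(305,177,z),S(262,110,z),S(340,0,z),D(135,388,z),D(228,270,z),D(100,118,z))
h=[onz("scene",p,6) for p in ([380.4,361.7],[416.7,374.2])]
print("holes",h,np.linalg.norm(h[0]-h[1]))
cn=[S(x,y,6) for x,y in((424,437),(393,495),(525,537),(547,477))];print(cn)
print("stand base",S(160,228,0),S(288,200,0),D(340,430,0),D(220,362,0))
```

```text
stage corner L (array([539.8153394 , -11.98248638, 164.77721663]), [1.0233811004330282, 1.0233811004330862])
scope base [544. -16.   0.] [ 627. -131.    0.] [684. 110.   0.] [719.  94.   0.] [560. -29.   0.]
yellow 0 [622. 237.   0.] [650. 427.   0.] [936. 742.   0.] [619. 378.   0.] [655. 169.   0.] [981. -51.   0.]
yellow 100 [543.  82. 100.] [567. 248. 100.] [816. 522. 100.] [534. 486. 100.] [566. 304. 100.] [849. 114. 100.]
yellow 200 [463. -73. 200.] [484.  68. 200.] [697. 301. 200.] [450. 594. 200.] [476. 440. 200.] [717. 278. 200.]
holes [array([ 496.74290495, -271.34721006,    6.        ]), array([ 545.72235617, -335.0737911 ,    6.        ])] 80.37452191015768
[array([ 505., -242.,    6.]), array([ 443., -294.,    6.]), array([ 518., -382.,    6.]), array([ 576., -332.,    6.])]
stand base [415. 200.   0.] [578. 196.   0.] [433. 341.   0.] [575. 307.   0.]
```

```bash
cat >> h.py <<'E'
def facerot(yaw):  # yaw = world angle (deg) of face x's level direction; returns face axes (columns)
    a=np.radians(yaw);s=np.radians(28);h=np.array([np.cos(a),np.sin(a),0]);Z=np.array([0,0,1.])
    x=h*np.cos(s)+Z*np.sin(s);z=-h*np.sin(s)+Z*np.cos(s);return np.column_stack([x,np.cross(z,x),z])
FLIP=np.diag([1.,-1,-1])
E
python3 - <<'E'
from h import *
R=facerot(90)@FLIP
p=np.array([440,190,200.])
bot.move_to([200,400,330],bot.state()['orientation'])
print(bot.solve_ik(p,R))
bot.move_to(p,R)
bot.hold(.2)
P=bot.camera_params("wrist"); im=bot.grab_frame("wrist"); cv2.imwrite("pics/w1.png",im)
import pickle;pickle.dump(P,open("w1.pkl","wb"))
print(tips("wrist",["stand","face","slot","bar_knob"]),bot.look_for("wrist","bar")[:2])
print(tips("side",["bar_knob"]))
print(bot.state()['t'])
E
```

```text
[  4.25006284  14.12221687 118.44347083  36.75927368  51.47314965
 -20.14083035]
{'stand': [([377.2, 251.9], 0.89)], 'face': [([383.3, 235.8], 0.91)], 'slot': [([386.5, 228.3], 0.68)], 'bar_knob': [([369.9, 111.0], 0.67)]} [{'rect': [289.2, 62.0, 523.1, 198.3], 'score': 0.69}]
{'bar_knob': [([301.5, 273.5], 0.69)]}
4.2333
```

View pics/w1.png

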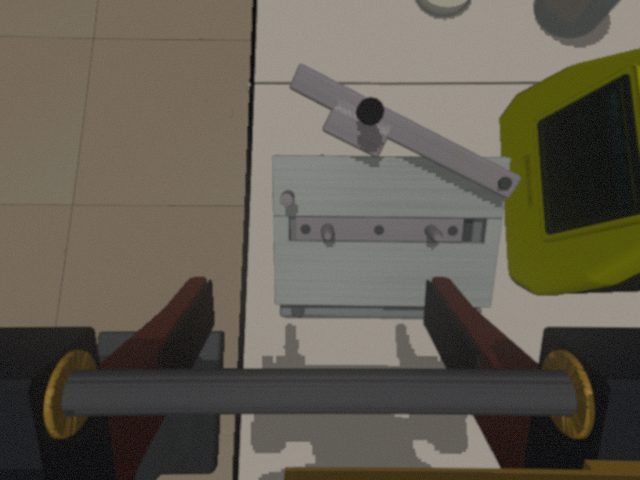

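Run:
```python
from h import *
a=cv2.imread('pics/w1.png')[145:315,265:515]; cv2.imwrite('pics/w1c.png',cv2.resize(a,None,fx=3.2,fy=3.2,interpolation=cv2.INTER_CUBIC))
```

```text
(no output)
```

View pics/w1c.png

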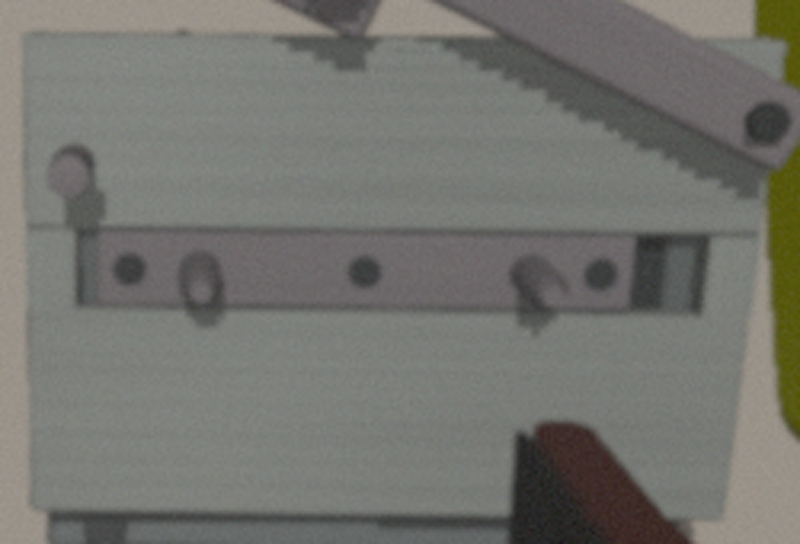

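```bash
cat > fit.py <<'E'
from h import *
import pickle
from scipy.optimize import least_squares
P=pickle.load(open("w1.pkl","rb"))
cr=lambda x,y:np.array([265+x/3.2,145+y/3.2])
def model(p):
    F=facerot(p[2]);o=np.array([p[0],p[1],58.]); c=p[3]
    L=np.array([[60,88,0],[60,-88,0],[-60,88,0],[-60,-88,0],[46,-78,16],[6,c+40,20],[6,c-40,20],[6,c+40,0],[6,c-40,0]])
    return proj("wrist",o+L@F.T,P)
obs=np.array([cr(23,33),cr(785,40),cr(33,510),cr(722,518),cr(767,122),cr(203,291),cr(548,297),cr(200,266),cr(525,273)])
r=least_squares(lambda p:(model(p)-obs).ravel(),[491,258,90,0],loss='soft_l1')
print(r.x.round(2));print(((model(r.x)-obs)*3.2).round(1).tolist())
p=r.x;F=facerot(p[2]);o=np.array([p[0],p[1],58.]);
def kn(b):
    l=np.array([46-0+110*np.sin(b),-78+110*np.cos(b),46]); return o+F@l
k=least_squares(lambda b:proj("wrist",kn(b[0]),P)[0]-np.array([370,110]),[.5]);print("bar",k.x,k.fun,kn(k.x[0]))
np.save("stand.npy",np.r_[p,k.x])
E
python3 fit.py
```

```text
[491.45 251.18  89.24   6.53]
[[1.2, 4.2], [2.2, 6.9], [-1.7, 2.9], [0.7, 7.3], [-3.1, -5.1], [-3.8, -4.1], [2.2, -4.6], [-1.8, -0.5], [3.4, -2.5]]
bar [0.43743176] [0.94544124 0.46880148] [470.60226146 311.62286296 142.08752394]
```

```bash
cat >> h.py <<'E'
def down(yaw):
    a=np.radians(yaw);x=np.array([np.cos(a),np.sin(a),0]);z=np.array([0,0,-1.]);return np.column_stack([x,np.cross(z,x),z])
E
python3 - <<'E'
from h import *
import pickle
bot.move_to([400,0,330],down(65))
p=[470,-335,200];R=down(38)
bot.move_to(p,R);bot.hold(.2)
P=bot.camera_params("wrist"); im=bot.grab_frame("wrist"); cv2.imwrite("pics/w2.png",im)
pickle.dump(P,open("w2.pkl","wb"))
print(tips("wrist",["plate","rib","slide_box"]),bot.look_for("wrist","plate")[:2])
print(bot.state()['t'],bot.state()['joints'].round())
E
```

```text
{'plate': [([328.0, 166.4], 0.61), ([324.5, 149.3], 0.57)], 'rib': [([327.5, 166.4], 0.63)], 'slide_box': [([325.7, 152.8], 0.22)]} [{'rect': [256.4, 101.9, 399.9, 202.2], 'score': 0.67}]
6.9583 [-37.  22. 101.   0.  58.  15.]
```

View pics/w2.png

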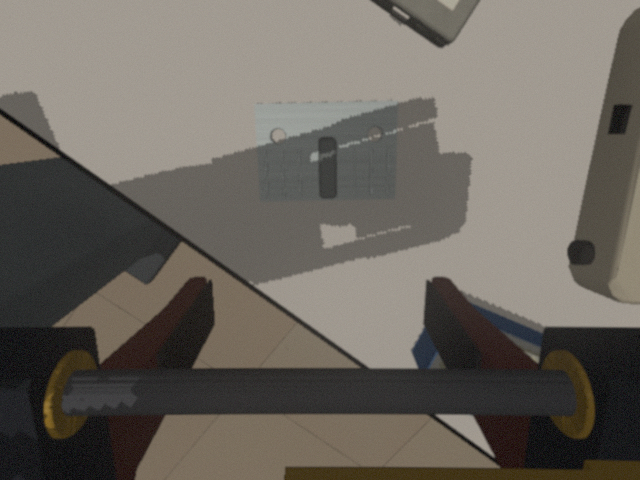

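```bash
cat > fitp.py <<'E'
from h import *
import pickle
from scipy.optimize import least_squares
P=pickle.load(open("w2.pkl","rb"))
L=np.array([[40,58,6],[40,-58,6],[-40,-58,6],[-40,58,6],[14,40,6],[14,-40,6],[13,0,39.5],[-33,0,39.5]])
obs=np.array([[257,103],[395,100],[396,199],[261,201],[278,135],[376,131.5],[328,138],[328,198]])
def model(p):
    a=np.radians(p[2]);R=np.array([[np.cos(a),-np.sin(a),0],[np.sin(a),np.cos(a),0],[0,0,1]])
    return proj("wrist",L@R.T+[p[0],p[1],0],P)
r=least_squares(lambda p:(model(p)-obs).ravel(),[510,-308,38],loss='soft_l1')
print(r.x.round(2),(model(r.x)-obs).round(1).tolist());np.save("plate.npy",r.x)
im=cv2.imread("pics/w2.png")
a=cv2.resize(im[80:220,235:420],None,fx=4,fy=4,interpolation=cv2.INTER_CUBIC)
for q in model(r.x): cv2.circle(a,tuple(int(v) for v in ((q-[235,80]+.5)*4)),2,(0,0,255),-1)
cv2.imwrite("pics/w2c.png",a)
E
python3 fitp.py
```

```text
[ 511.31 -310.65   39.26] [[-2.1, -0.1], [3.5, -0.2], [-0.5, -1.0], [-0.3, -0.3], [0.6, 0.7], [-0.4, 2.2], [-0.1, -0.4], [0.7, 0.3]]
```

View pics/w2c.png

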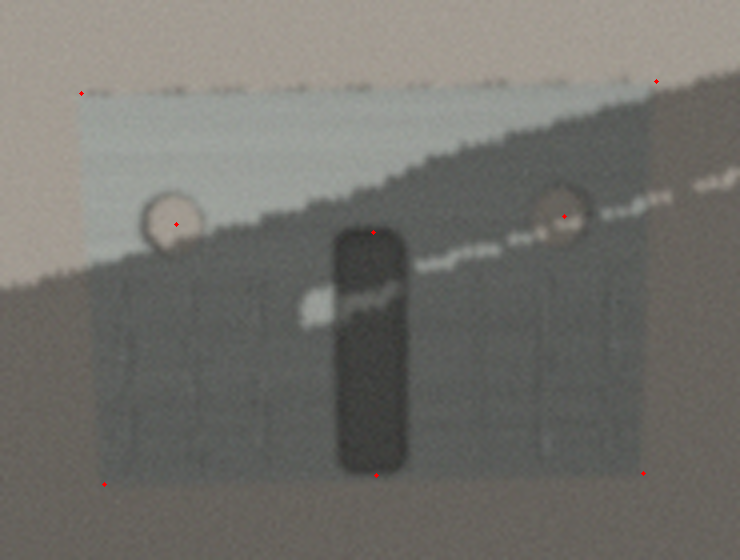

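Run:
```python
from h import *
import pickle
x,y,yaw=np.load("plate.npy");a=np.radians(yaw)
c=np.array([x-10*np.cos(a),y-10*np.sin(a)])
R=down(yaw)
bot.move_to([*c,90],R);bot.movel([*c,30],feed=100)
print(bot.movel([*c,4],feed=20,contact_N=3),bot.state()['ee_pos'])
z=bot.state()['ee_pos'][2]
bot.movel([*c,z+2],feed=30)
print(bot.grip(5),bot.state()['grip_width'],bot.state()['grip_force'],bot.state()['ee_pos'],bot.state()['ft_force'])
bot.movel([*c,120],feed=120)
bot.hold(.2);s=bot.state();print(s['grip_width'],s['ft_force'],s['t'])
bot.move_to([400,0,300],down(65))
bot.hold(.2)
P=bot.camera_params("wrist"); im=bot.grab_frame("wrist"); cv2.imwrite("pics/w3.png",im)
s=bot.state();pickle.dump((P,s),open("w3.pkl","wb"))
print(s['t'],s['grip_width'],s['ft_force'])
```

```text
True [ 503.4557331  -316.90911568    6.38381335]
False 14.138799828262918 29.99919444322586 [ 503.58647473 -316.99405903    8.3948593 ] [ 0.22372333  1.12529409 -0.60701752]
13.73391447466463 [-0.74504042  0.41658078 -3.41755248] 11.9833
13.65 14.18085665036968 [ 0.6948846   0.68139384 -3.03736138]
```

View pics/w3.png

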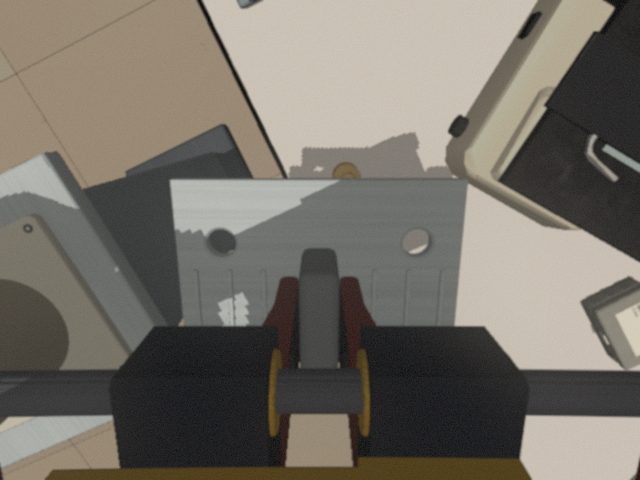

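```bash
cat > fith.py <<'E'
from h import *
import pickle
from scipy.optimize import least_squares
from scipy.spatial.transform import Rotation as Ro
P,s=pickle.load(open("w3.pkl","rb"));T=np.array(s['orientation']);o=np.array(s['ee_pos'])
L=np.array([[40,58,6],[40,-58,6],[14,40,6],[14,-40,6],[-33,0,39.5],[13,0,39.5]])[[0,1,2,3,5]]
obs=np.array([[171,179.5],[467,179.5],[221,242],[416,241.5],[319,249.5]])
def model(p):
    # plate pose in "F=T@FLIP" axes at TCP: origin offset (dx,dy,-h)
    X=Ro.from_euler('zy',[p[2],p[3]],degrees=True).apply(L)+[p[0],p[1],p[4]]
    return proj("wrist",o+X@(T@FLIP).T,P)
for m in ([1,1,1,0,0],[1,1,1,1,0],[1,1,1,0,1],[1,1,1,1,1]):
    m=np.array(m,bool);b=np.array([10,0,0,0,-8.])
    def f(q): p=b.copy();p[m]=q;return (model(p)-obs).ravel()
    r=least_squares(f,b[m]);print(r.x.round(2),r.fun.round(1).tolist())
E
python3 fith.py; python3 -c "
import numpy as np;print(np.load('stand.npy'))"
```

```text
[12.3   0.66  0.05] [-1.3, -6.1, 1.0, -6.3, -0.6, -4.3, 1.3, -3.8, -0.3, 18.3]
[ 9.28  0.67  0.05 10.66] [5.6, -1.9, -5.9, -2.1, 1.2, -1.0, -0.5, -0.6, -0.3, 3.7]
[ 11.31   0.67   0.05 -12.62] [2.9, -5.0, -3.2, -5.2, 2.1, -4.9, -1.4, -4.5, -0.3, 16.5]
[ 9.85  0.66  0.06 13.97 -1.63] [2.2, -1.6, -2.5, -1.8, -1.9, 1.0, 2.6, 1.5, -0.3, 0.8]
[4.91448156e+02 2.51179036e+02 8.92429611e+01 6.52750088e+00
 4.37431759e-01]
```

```bash
sed -i 's/\[\[0,1,2,3,5\]\]/[[0,1,2,3]]/; s/,\[319,249.5\]\]/]/' fith.py; python3 fith.py
```

```text
[10.19  0.7   0.05] [-0.9, -0.7, 0.4, -0.8, -0.3, 0.7, 0.8, 1.2]
[10.    0.7   0.05  1.12] [-0.2, -0.8, -0.3, -0.9, -0.2, 0.7, 0.7, 1.2]
[10.01  0.7   0.05 -9.01] [0.0, -0.6, -0.5, -0.7, 0.2, 0.4, 0.3, 0.9]
[ 10.27   0.7    0.05  -2.81 -10.45] [-0.4, -0.2, -0.1, -0.3, 0.7, 0.0, -0.2, 0.5]
```

```bash
cat >> h.py <<'E'
SX,SY,YAW,C,B=np.load("stand.npy")
F=facerot(YAW);O=np.array([SX,SY,58.])
DX,DY,H=10.1,.7,8.2
def tcp(px,py,pz): return O+F@np.array([px-DX,py-DY,pz+H])   # TCP for plate origin at face (px,py,pz)
def where():
    s=bot.state();return (F.T@(np.array(s['ee_pos'])-O)+[DX,DY,-H]).round(2),(F.T@np.array(s['ft_force'])).round(1),(F.T@np.array(s['moment'])).round(2),s['t']
E
python3 - <<'E'
from h import *
T=F@FLIP
bot.move_to([440,110,280],T)
bot.move_to(tcp(-8.7,C,60),T)
bot.movel(tcp(-8.7,C,26),feed=60);bot.hold(.3);print(where())
print(bot.movel(tcp(-8.7,C,12),feed=15,contact_N=4),where())
im=bot.grab_frame("wrist");cv2.imwrite("pics/w4.png",im)
print(where(), bot.state()['grip_width'])
E
```

```text
(array([-8.66,  6.34, 26.23]), array([-1.6, -0.4, -2.2]), array([0.06, 0.55, 0.03]), 16.2417)
False (array([-8.71,  6.51, 12.02]), array([-2.2, -0.2, -2.2]), array([ 0.03,  0.68, -0.03]), 17.325)
(array([-8.67,  6.47, 12.06]), array([-2.4, -0.2, -2.8]), array([-0.  ,  0.63, -0.01]), 17.375) 13.765640961387644
```

View pics/w4.png

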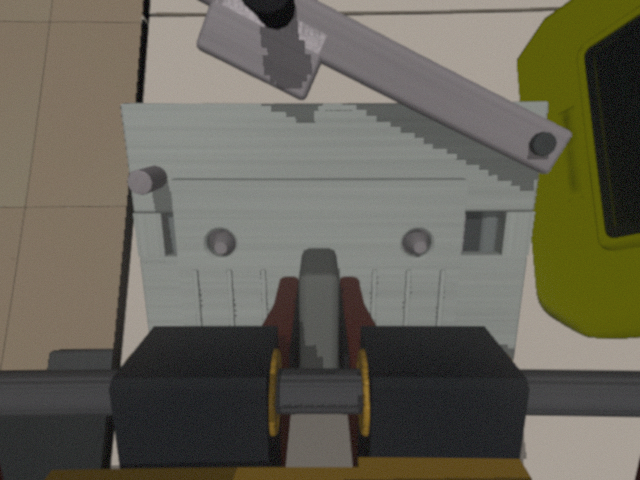

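Both pins show in the two holes (at about (221,242) and (417,242)); the plate is 12 mm above the face. Continue down gently.

Run:
```python
from h import *
print(bot.movel(tcp(-8.7,C,-4),feed=12,contact_N=6),where(),bot.state()['grip_width'])
```

```text
True (array([-8.79,  6.47,  0.69]), array([ 0.1, -0.4,  4.5]), array([ 0.33,  0.32, -0.02]), 18.2917) 13.97799091495121
```

Run:
```python
from h import *
print(bot.movel(tcp(-8.7,C,-4),feed=10,contact_N=8),where())
bot.grip(34);bot.hold(.3);print(where(),bot.state()['grip_width'])
bot.movel(tcp(-8.7,C,75),feed=120)
bot.hold(.2)
im=bot.grab_frame("wrist");cv2.imwrite("pics/w5.png",im)
import pickle;pickle.dump(bot.camera_params("wrist"),open("w5.pkl","wb"))
print(tips("wrist",["bar_knob"]),where())
```

```text
True (array([-8.79,  6.48,  0.69]), array([ 0.5, -0.5,  5.5]), array([0.28, 0.3 , 0.03]), 18.5)
(array([-9.4 ,  6.98,  0.32]), array([ 0.6,  0.1, -0.7]), array([ 0.  ,  0.31, -0.04]), 19.3333) 34.03067262210969
{'bar_knob': [([288.2, 31.6], 0.63)]} (array([-8.78,  6.89, 74.44]), array([0.2, 1. , 0.5]), array([ 0.05,  0.32, -0.05]), 20.4083)
```

View pics/w5.png

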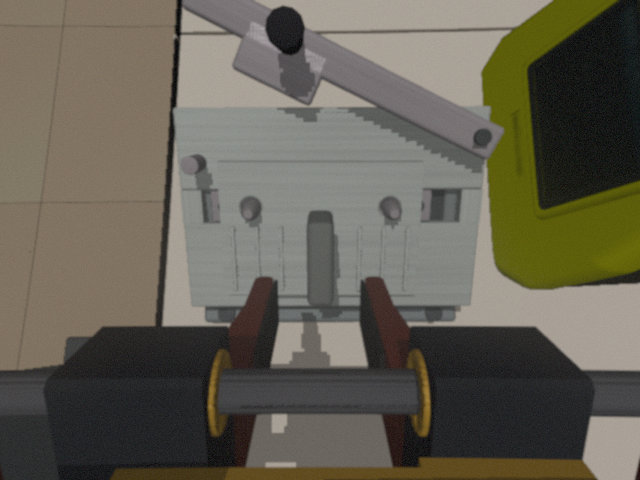

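Run:
```python
from h import *
T=F@FLIP
q=lambda x,y,z:O+F@np.array([x,y,z])
bot.grip(0)
bot.movel(q(40,10,110),feed=150)
bot.move_to(q(130,22,90),T)
print(bot.movel(q(130,22,25),feed=80,contact_N=8))
print(bot.movel(q(112,22,25),feed=50,contact_N=8),where())
pw=lambda: (F.T@(np.array(bot.state()['ee_pos'])-O)).round(1)
hit=bot.movel(q(56,32,25),feed=25,contact_N=9);print(hit,pw(),where()[1:])
bot.hold(.2)
im=bot.grab_frame("wrist");cv2.imwrite("pics/w6.png",im)
```

```text
False
False (array([121.72,  22.58,  16.9 ]), array([-0.9,  0.7,  0.2]), array([0.03, 0.26, 0.  ]), 23.5833)
True [64.2 29.9 25.1] (array([ 3.5,  0.2, -0.5]), array([ 0.01, -0.51, -0.04]), 25.3333)
```

View pics/w6.png

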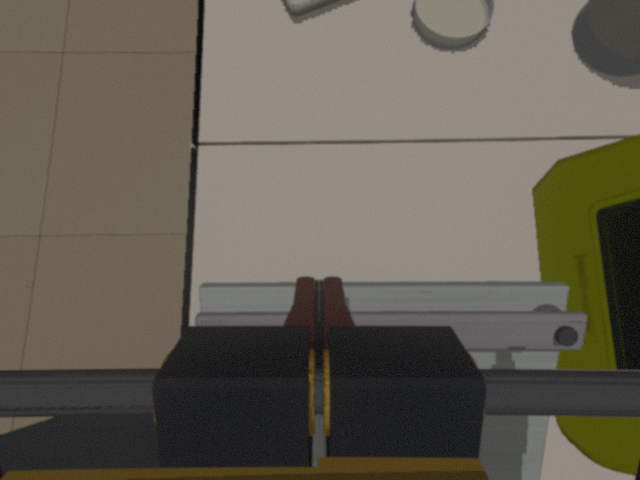

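Run:
```python
from h import *
T=F@FLIP
q=lambda x,y,z:O+F@np.array([x,y,z])
pw=lambda: (F.T@(np.array(bot.state()['ee_pos'])-O)).round(1)
print(bot.movel(q(56,32,25),feed=15,contact_N=10),pw());bot.hold(.2);print(where()[1])
bot.movel(q(85,32,25),feed=80)
bot.movel(q(85,32,110),feed=150)
bot.move_to(q(-30,10,110),T)
bot.hold(.3)
im=bot.grab_frame("wrist");cv2.imwrite("pics/w7.png",im);print(where())
```

```text
True [64.1 29.9 25.1]
[4.4 0.6 0.9]
(array([-18.96,  10.74, 101.85]), array([0.1, 0.2, 0.7]), array([0.03, 0.27, 0.01]), 28.0917)
```

View pics/w7.png

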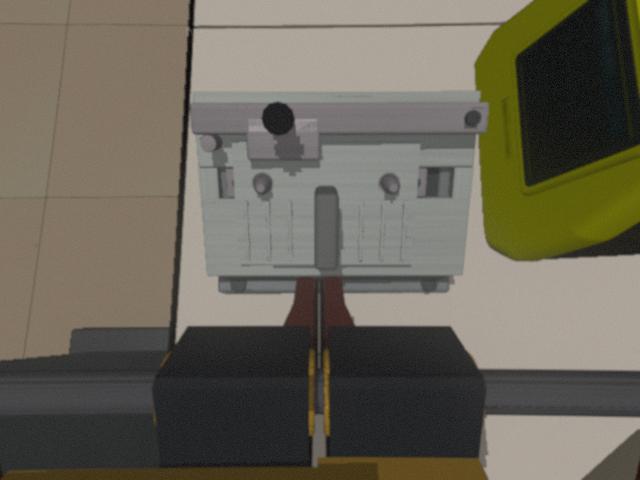

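The bar lies level against its post (knob at (278,118), post at (210,142)), with its tab over the plate's upper edge. The plate is flush, both pins show through, and the arm is clear. Handing in.

```bash
python3 -c "
from bench import bot
print(bot.finish_job())"
```

```text
the job is handed in; nothing more can be done
None
```

The plate hangs flush on both pins with the keeper bar swung to its stop over its upper edge, and I handed the job in at about 28 s with the arm clear; the hand-in gave no verdict, so this rests on the last wrist picture and the contact forces.

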